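Blow the dust off a batch of printed studs in the duster station

ROBOT

A 7-joint arm with a two-finger parallel gripper is mounted at the origin on the work surface. World frame = base frame: x ahead of the robot, y to its left, z up, the work surface at z = 0. Lengths are in m, angles in rad, forces in N, time in s.
With the tool pointing down it reaches from about 0.35 to 0.775 m from the base axis. Payload 3.1 kg.
Tool frame: the origin (TCP) lies at the centre of the arm's flange, where the gripper is bolted on; the fingertips stand 173 mm ahead of it and the grasp point (between the pads) lies hold_point_z ahead of it (hold_point_z is the distance from the TCP to the grasp point, in m); z points along the fingers, y is the line along which they close (so a half turn about z gives the same grasp; the last joint's range is limited). The gripper opens to 85 mm and grips with 20 to 120 N. Pads are 22 mm wide; open, the fingers measure 114 mm over their backs; the gripper's body (76 mm by 85 mm) begins 54 mm behind the grasp point. The pads swing forward as they close: fully open they stand 13 mm farther back than shut.
Start: joints at [-1.24, 0.311, 0.014, 1.512, -0.004, 1.319, -0.027], TCP at [0.2, 0.512, 0.405] pointing down, gripper open.
Joint ranges: [-2.7, 2.7], [-0.3, 1.91], [-1.27, 1.3], [0.12, 2.57], [-1.44, 4.58], [0.2, 2.03], [-3.05, 3.05]. Speed limits (rad/s): [2.79, 2.79, 3.14, 3.14, 3.14, 3.14, 3.14].

INTERFACE

Orientations are given as a unit quaternion [w, x, y, z].
In Python, from rig import read_state, grab_frame, camera_info, close_job, hold_point_z gives the robot as it stands.
- The arm moves only by the tool drive_tool, never from a script. Its argument "deltas" is a list of rows, each a list of 3 entries, a list of its own where there are three numbers: the turn, a rotation vector about the tool's x, y, z in degrees, then the shift along the tool's x, y, z in cm, then the opening, from 0 (shut) to 1 (fully open). A call has 1 to 20 rows; each row is the pose to reach, as a shift and turn from the pose commanded when the call began, along the tool's axes at that moment; what a row does not reach only later rows make up. A row lasts 1/10 s, in which the tool goes at most 50 mm and 8.59 degrees, less where a joint would pass 70% of its speed; a pose out of reach is approached as far as the arm can. A call with a gripper value outside its range is refused whole. The fingers move at their own pace and stop on an object; "force" is the grip in N (left out, the last holds). Time passes only in rows, so rows that repeat a pose let the fingers close. It gives the time, the measured TCP pose, the force, the opening and the grip force at its end, in the units of the state.
- read_state(): the state, without advancing time (a new reading comes with each control period).
- grab_frame(name): name is "side" or "top" or "wrist"; returns the picture (384x512x3 uint8, blue, green, red); there is no depth.
- camera_info(name): a dict with "intrinsics" (3x3 intrinsics, pixels), "D" ([k1, k2, p1, p2, k3] as OpenCV has them; the pictures are not rectified), "rvec" (rotation vector, rad) and "tvec" (3), from world to camera coordinates, as OpenCV has them; the wrist camera has in their place "T_tool_cam" (4x4, takes a point from camera to tool coordinates, whose origin is the TCP and whose axes are the flange's). Camera axes: x right, y down, z forward; pixel columns grow to the right and rows downward; lengths in m; the calibration is good to about 2 mm. A picture is of the moment at which its call begins: read the wrist's pose just before it. camera_info takes no time and is no camera call.
- close_job(): hands the job in; it is judged then, once.
The state is a dict: "clock": time; "joint_pos": joint angles; "qvel": joint speeds; "joint_torque": joint torques, N m; "tcp_pos": TCP position; "ee_rot": TCP orientation; "ft_force": force on the tool from outside, world axes, zero at the start; "moment": the same for the moment, N m; "width": finger opening in m; "finger_force": force on a finger pad.
Only numpy, scipy, OpenCV 4.12 (cv2) and the standard library are available. Lean on these libraries where they do the work, as an engineer would, in place of code of your own. Each camera call takes 0.05 s, during which the arm holds its last target. There are 200 camera calls.

TASK

Blow the sanding dust off the printed costume studs: one after another, lowest dot count first, set each stud flat in the carriage pocket that bears the same number of dots, then push the loaded carriage all the way in and press the can's nozzle cap right down and let it spring back up. After that pull the carriage all the way back out and set every stud upright on the floor of the white tray. Never press the cap while the carriage is not in, and leave the pincushion, the tape and the marker where they are.

Things in the scene. Friction and masses are not known exactly. Their poses are not given: they have to be found in the camera images.
- stud1: 3D-printed stud, red, one white dot on its flange: a round flange 44 mm across and 12 mm thick with a round knob 24 mm across on top, 36 mm tall in all; origin at the centre of its underside, z along its axis to the knob, yaw does not matter; 50 g; None if absent from this start or while held. Grip it by the knob (the top 24 mm).
- stud2: 3D-printed stud, yellow, two black dots on its flange: a round flange 44 mm across and 12 mm thick with a round knob 24 mm across on top, 36 mm tall in all; origin at the centre of its underside, z along its axis to the knob, yaw does not matter; 50 g; None if absent from this start or while held. Grip it by the knob (the top 24 mm).
- stud3: 3D-printed stud, blue, three white dots on its flange: a round flange 44 mm across and 12 mm thick with a round knob 24 mm across on top, 36 mm tall in all; origin at the centre of its underside, z along its axis to the knob, yaw does not matter; 50 g; None if absent from this start or while held. Grip it by the knob (the top 24 mm).
- stud4: 3D-printed stud, green, four white dots on its flange: a round flange 44 mm across and 12 mm thick with a round knob 24 mm across on top, 36 mm tall in all; origin at the centre of its underside, z along its axis to the knob, yaw does not matter; 50 g; None if absent from this start or while held. Grip it by the knob (the top 24 mm).
- pocket1 (a point): centre of the floor of the carriage pocket marked with 1 white dot (on the lip at the robot's side); a square pocket 52 mm wide and 10 mm deep with chamfered mouth, moving with the carriage; x along the carriage's travel away from the robot, z up. One row along y: 1 and 2 left (+y) of the handle, 3 and 4 right; 59 mm apart within a pair, 2 and 3 each 61 mm from the handle.
- pocket2 (a point): centre of the floor of the carriage pocket marked with 2 white dots (on the lip at the robot's side); a square pocket 52 mm wide and 10 mm deep with chamfered mouth, moving with the carriage; x along the carriage's travel away from the robot, z up. One row along y: 1 and 2 left (+y) of the handle, 3 and 4 right; 59 mm apart within a pair, 2 and 3 each 61 mm from the handle.
- pocket3 (a point): centre of the floor of the carriage pocket marked with 3 white dots (on the lip at the robot's side); a square pocket 52 mm wide and 10 mm deep with chamfered mouth, moving with the carriage; x along the carriage's travel away from the robot, z up. One row along y: 1 and 2 left (+y) of the handle, 3 and 4 right; 59 mm apart within a pair, 2 and 3 each 61 mm from the handle.
- pocket4 (a point): centre of the floor of the carriage pocket marked with 4 white dots (on the lip at the robot's side); a square pocket 52 mm wide and 10 mm deep with chamfered mouth, moving with the carriage; x along the carriage's travel away from the robot, z up. One row along y: 1 and 2 left (+y) of the handle, 3 and 4 right; 59 mm apart within a pair, 2 and 3 each 61 mm from the handle.
- handle (a point): centre of the top of the orange upright handle in the middle of the black carriage: 30 mm along the travel (x), 14 mm across (y), standing 56 mm above the carriage's top face (its top is 66 mm above the pocket floors); pinch its top part across the 14 mm. x is the direction in which the carriage slides in. With the carriage in, the can's axis is 112 mm beyond the handle.
- carriage (a joint): slide of the carriage, m: 0 = all the way out (nearest the robot), 0.060 = all the way in at the stop below the can's nozzle; needs about 2 N and stays where it is left.
- cap_top (a point): centre of the top face of the red sprung nozzle cap (24 mm across, about 166 mm above the table) on the blue air-duster can, which is clamped upright at the far side of the station (can 54 mm across, its axis under this point); moves down with the cap.
- cap (a joint): travel of the nozzle cap, m: 0 = up, 0.007 = fully down (about 4.5 N); springs back when let go.
- tray: white open tray, outside 220 mm (its x) by 125 mm (its y), walls 4 mm thick and 18 mm high, floor 4 mm thick; fixed to the table; origin at the centre of its underside.
- pincushion: red tomato-shaped pincushion, 72 mm across, 45 mm tall, with pins standing to 62 mm; bystander; origin under its centre.
- tape: roll of beige masking tape lying flat, 90 mm across, 24 mm tall; bystander; origin under its centre.
- marker: white marker pen with a black end, 115 mm long (its x), 14 mm thick; bystander; origin under its middle.
Things that resemble listed ones, but are neither listed nor needed, are in the scene too. Of the things that look like the stud3, take the one that is farthest to the robot's left at the start. There is more than one size of the stud2; the one meant has the size given above.

How it is judged:
On the way, in this order (a step that is already met when the one before it is completed fails the run):
1. stud 1 lies flat in pocket 1 (horizontal distance between stud1 and pocket1 below 0.01 m and z of stud1 in the frame of pocket1 between -0.004 and 0.004 m and angle between stud1's own z axis and vertical below 0.12 rad), for 0.2 s.
2. stud 2 lies flat in pocket 2 (horizontal distance between stud2 and pocket2 below 0.01 m and z of stud2 in the frame of pocket2 between -0.004 and 0.004 m and angle between stud2's own z axis and vertical below 0.12 rad), for 0.2 s.
3. stud 3 lies flat in pocket 3 (horizontal distance between stud3 and pocket3 below 0.01 m and z of stud3 in the frame of pocket3 between -0.004 and 0.004 m and angle between stud3's own z axis and vertical below 0.12 rad), for 0.2 s.
4. stud 4 lies flat in pocket 4 (horizontal distance between stud4 and pocket4 below 0.01 m and z of stud4 in the frame of pocket4 between -0.004 and 0.004 m and angle between stud4's own z axis and vertical below 0.12 rad), for 0.2 s.
5. with every stud in its pocket and the carriage fully in, the nozzle cap is pressed right down (all of step 1 and all of step 2 and all of step 3 and all of step 4 and value of joint carriage above 0.054 m and value of joint cap above 0.0055 m), for 0.05 s.
6. the nozzle cap has sprung back up, the carriage still in (value of joint carriage above 0.054 m and value of joint cap below 0.001 m), for 0.1 s.
At the end, for the whole second after the job is handed in: Every stud present stands upright (within 7 degrees) and at rest on the floor of the white tray, the carriage is all the way out (within 6 mm) and the nozzle cap is up (x of stud1 in the frame of tray between -0.1 and 0.1 m and y of stud1 in the frame of tray between -0.055 and 0.055 m and z of stud1 in the frame of tray between 0 and 0.009 m and angle between each of stud1, stud2, stud3, stud4's own z axis and vertical below 0.12 rad and linear speed of each of stud1, stud2, stud3, stud4 below 0.03 m/s and x of stud2 in the frame of tray between -0.1 and 0.1 m and y of stud2 in the frame of tray between -0.055 and 0.055 m and z of stud2 in the frame of tray between 0 and 0.009 m and x of stud3 in the frame of tray between -0.1 and 0.1 m and y of stud3 in the frame of tray between -0.055 and 0.055 m and z of stud3 in the frame of tray between 0 and 0.009 m and x of stud4 in the frame of tray between -0.1 and 0.1 m and y of stud4 in the frame of tray between -0.055 and 0.055 m and z of stud4 in the frame of tray between 0 and 0.009 m and value of joint carriage below 0.006 m and value of joint cap below 0.001 m); the robot touches nothing.
It fails at once if the nozzle cap is pressed while the carriage is not in (value of joint cap above 0.003 m and value of joint carriage below 0.05 m).
It fails at once if the pincushion is displaced by more than 30 mm (distance of pincushion from where it was at the start of the episode above 0.03 m).
It fails at once if the tape is displaced by more than 30 mm (distance of tape from where it was at the start of the episode above 0.03 m).
It fails at once if the marker is displaced by more than 30 mm (distance of marker from where it was at the start of the episode above 0.03 m).
Of stud1, stud2, stud3, stud4 only 2 to 3 are there at a start; the rules pass over those that are not, and their reading is None.
At some moment in a run one of stud1, stud2, stud3, stud4 may be knocked a few centimetres aside while the robot is not near it.
Once in a run the grip may slacken for a moment while it holds something.
It also fails if it takes over 210 s, if anything falls off the work surface, if the arm or the gripper's body presses on something with over 40 N, if the wrist force passes 120 N, or if a joint passes its speed limit or range.

## Working session

There is one attempt and no reset: what is moved stays moved. The work goes in short steps, Python scripts to look and compute and a tool call to move; the robot and the scene stay as the last step left them, time stands still between calls to the robot, and variables do not carry over. Pictures are saved under pics/ and viewed, at most 17 in all, crops included, and the job is handed in when it is done.

Besides the shell and the picture viewer there is one more tool, called after "Request:" by a JSON object that holds its "fn" and its "kwargs", one argument or row to a line. drive_tool: Moves the arm, as the interface text tells. Its arguments: {"type":"object","properties":{"deltas":{"type":"array"},"force":{"type":"number"}},"required":["deltas"]}

```bash
mkdir -p pics; ls; python3 - <<'E'
from rig import *
import cv2
s=read_state();print({k:s[k] for k in('clock','tcp_pos','ee_rot','width')},hold_point_z)
for n in('top','side','wrist'):
    f=grab_frame(n);cv2.imwrite(f'pics/{n}0.png',f)
    print(n,camera_info(n))
a=cv2.imread('pics/top0.png');cv2.imwrite('pics/top0b.png',cv2.resize(a,(800,600),interpolation=cv2.INTER_CUBIC))
E
```

```text
pics
{'clock': 0.0, 'tcp_pos': array([0.20016687, 0.51192771, 0.40359037]), 'ee_rot': array([-1.74345270e-04,  1.85268552e-01,  9.82687182e-01, -1.19778968e-03]), 'width': 0.08554923245670168} 0.1547
top {'intrinsics': array([[410.79051576,   0.        , 258.05980608],
       [  0.        , 410.79051576, 184.19142915],
       [  0.        ,   0.        ,   1.        ]]), 'D': array([-0.02089541,  0.        ,  0.        ,  0.        ,  0.        ]), 'rvec': array([ 2.17660988, -2.2304602 ,  0.03119951]), 'tvec': array([-0.03677009,  0.53335941,  1.34593186])}
side {'intrinsics': array([[363.04485416,   0.        , 249.64712534],
       [  0.        , 363.04485416, 191.00164911],
       [  0.        ,   0.        ,   1.        ]]), 'D': array([0.00947929, 0.        , 0.        , 0.        , 0.        ]), 'rvec': array([ 2.15108962, -0.85123808,  0.37285024]), 'tvec': array([-0.42940043,  0.28793222,  0.74567875])}
wrist {'intrinsics': array([[286.49147287,   0.        , 257.93599932],
       [  0.        , 286.49147287, 193.68196527],
       [  0.        ,   0.        ,   1.        ]]), 'D': array([0.02414152, 0.        , 0.        , 0.        , 0.        ]), 'T_tool_cam': array([[ 6.25175716e-04, -9.53357385e-01, -3.01843182e-01,
         7.61315490e-02],
       [ 9.99998514e-01,  1.11146477e-04,  1.72013981e-03,
        -6.70512079e-04],
       [-1.60635918e-03, -3.01843809e-01,  9.53356038e-01,
         3.09639656e-02],
       [ 0.00000000e+00,  0.00000000e+00,  0.00000000e+00,
         1.00000000e+00]])}
```

View pics/top0b.png

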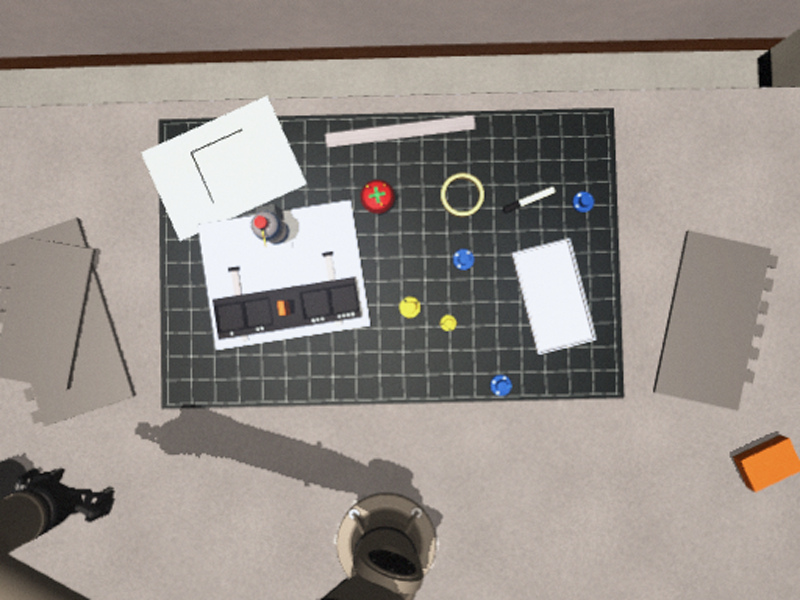

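View pics/side0.png

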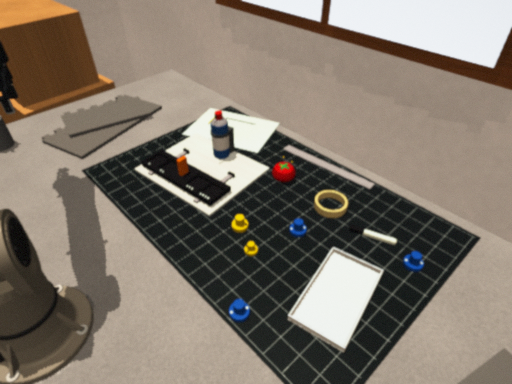

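Top picture (800-px scale) shows the station on the left, with its handle at about (284,307) and cap at (262,223). The tray is at (553,296). There are two yellow studs, at (410,307) and (448,323), and three blue ones, at (464,259), (584,202) and (501,385). There is no red or green stud, so I only need stud2 and stud3. The likely stud2 is the larger yellow at (410,307). The likely stud3 is the leftmost blue at (464,259). I'll confirm both in a crop.

```bash
cat > h.py <<'E'
import numpy as np, cv2
from rig import *
from scipy.spatial.transform import Rotation as R
def ray(name,px):
    c=camera_info(name)
    n=cv2.undistortPoints(np.array([[px]],float),c['intrinsics'],c['D'])[0,0]
    d=np.array([n[0],n[1],1.])
    if name=='wrist':
        s=read_state();q=s['ee_rot'];Rt=R.from_quat([q[1],q[2],q[3],q[0]]).as_matrix();T=c['T_tool_cam']
        return Rt@T[:3,3]+s['tcp_pos'],Rt@T[:3,:3]@d
    M=cv2.Rodrigues(c['rvec'])[0]
    return -M.T@c['tvec'],M.T@d
def p2w(name,px,z):
    o,d=ray(name,px);return np.round(o+d*(z-o[2])/d[2],4)
def w2p(name,p):
    c=camera_info(name);return cv2.projectPoints(np.array([p],float),c['rvec'],c['tvec'],c['intrinsics'],c['D'])[0].ravel().round(1)
def blobs(im,lo,hi,amin=40):
    m=cv2.inRange(cv2.cvtColor(im,cv2.COLOR_BGR2HSV),lo,hi)
    n,l,s,c=cv2.connectedComponentsWithStats(m)
    return [(c[i].round(1).tolist(),s[i].tolist()) for i in range(1,n) if s[i,4]>=amin]
E
python3 - <<'E'
from h import *
a=cv2.imread('pics/top0.png')
for n,lo,hi in(('yel',(22,120,100),(35,255,255)),('blu',(100,120,80),(125,255,255)),('orange',(5,150,120),(18,255,255)),('red',(0,180,120),(4,255,255))):
    for c,s in blobs(a,lo,hi,20): print(n,c,s,'z.02',p2w('top',c,.02))
c1=cv2.resize(a[150:260,240:340],None,fx=5,fy=5,interpolation=cv2.INTER_CUBIC)
cv2.imwrite('pics/crop1.png',c1)
c2=cv2.resize(a[120:230,120:260],None,fx=5.4,fy=5.4,interpolation=cv2.INTER_CUBIC)
cv2.imwrite('pics/crop2.png',c2)
E
```

```text
yel [262.0, 196.4] [256, 190, 13, 14, 145] z.02 [ 0.4917 -0.0617  0.02  ]
yel [286.5, 206.2] [282, 201, 11, 11, 85] z.02 [ 0.4578 -0.1408  0.02  ]
blu [373.3, 128.7] [366, 122, 15, 14, 143] z.02 [ 0.705  -0.4328  0.02  ]
blu [296.5, 165.8] [290, 159, 14, 14, 129] z.02 [ 0.5891 -0.1771  0.02  ]
blu [320.5, 246.1] [314, 240, 14, 13, 131] z.02 [ 0.3254 -0.2481  0.02  ]
orange [179.9, 197.1] [178, 193, 5, 9, 37] z.02 [0.496  0.2067 0.02  ]
orange [493.2, 297.1] [474, 280, 38, 35, 771] z.02 [ 0.1449 -0.8074  0.02  ]
red [243.0, 118.7] [238, 116, 10, 7, 22] z.02 [ 0.7485 -0.0056  0.02  ]
```

View pics/crop1.png

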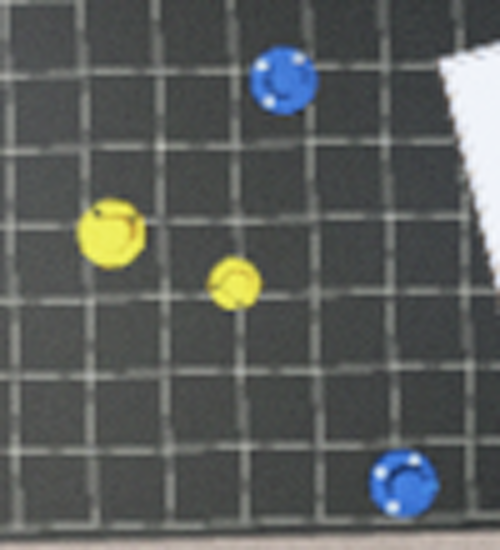

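View pics/crop2.png

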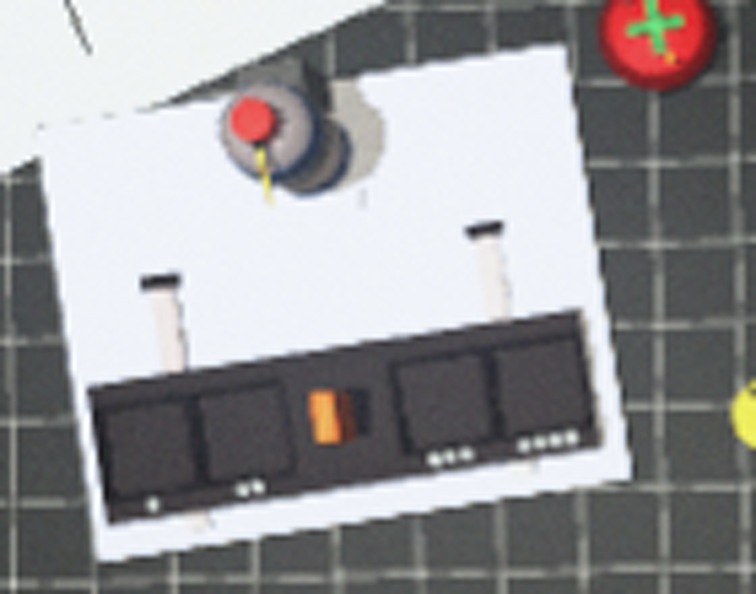

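```bash
python3 - <<'E'
from h import *
a=cv2.imread('pics/side0.png')
cv2.imwrite('pics/crop3.png',cv2.resize(a[100:220,125:285],None,fx=5,fy=5,interpolation=cv2.INTER_CUBIC))
for z in(.075,.08,.085,.09,.095):
    w=p2w('top',(180.0,197.0),z); print(z,w,w2p('side',w))
w=p2w('top',(166.7,142.2),.166);print('cap',w,w2p('side',w))
for n,c in(('2',(262,196.4)),('3',(296.5,165.8))):
    w=p2w('top',c,.018);print(n,w,w2p('side',w))
for n,c in dict(a=(513,254),b=(568,238),c=(596,340),d=(540,354)).items(): print(n,p2w('top',(c[0]*.64,c[1]*.64),.018))
E
```

```text
0.075 [0.496  0.1957 0.075 ] [181.  161.6]
0.08 [0.496  0.1948 0.08  ] [181.  160.3]
0.085 [0.4959 0.1938 0.085 ] [180.9 159.1]
0.09 [0.4959 0.1928 0.09  ] [180.9 157.8]
0.095 [0.4959 0.1918 0.095 ] [180.8 156.5]
cap [0.6568 0.2142 0.166 ] [217.8 112.4]
2 [ 0.4917 -0.0617  0.018 ] [239.2 222.1]
3 [ 0.5892 -0.1772  0.018 ] [297.4 226.7]
a [ 0.5973 -0.2819  0.018 ]
b [ 0.6282 -0.3985  0.018 ]
c [ 0.4129 -0.4502  0.018 ]
d [ 0.3867 -0.3321  0.018 ]
```

View pics/crop3.png

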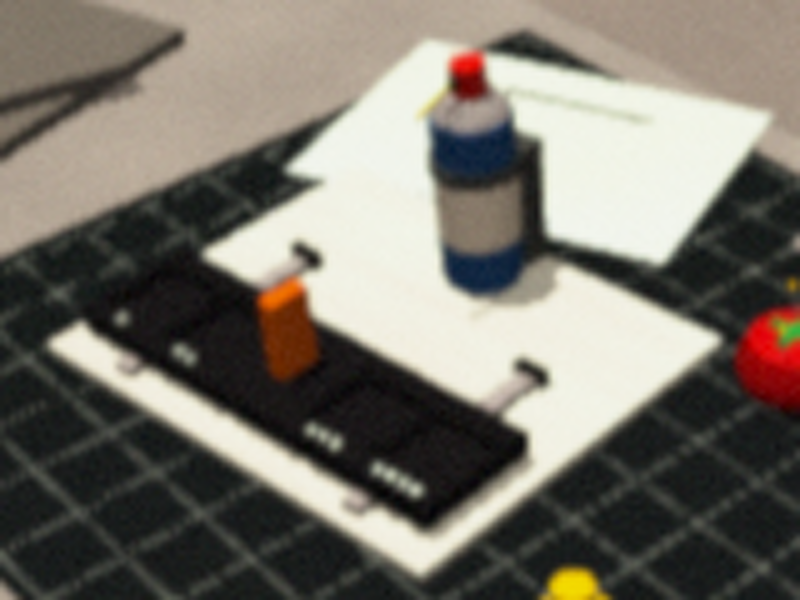

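The side view gives a handle top z of about 0.088, so the pocket floor is near z 0.022. Both views agree on the cap at (0.657,0.214). The large yellow has a blob 14 px across, about 44 mm, with two dots. The small yellow is about 35 mm. The leftmost blue is at y=-0.177. Next I'll look at the station with the wrist camera.

```bash
cat >> h.py <<'E'
def go(p,yaw,tilt=None):
    """print tool-frame turn (deg) and shift (cm) to bring TCP to p, tool down, tool x at world angle yaw deg"""
    s=read_state();q=s['ee_rot'];A=R.from_quat([q[1],q[2],q[3],q[0]])
    c,n=np.cos(np.radians(yaw)),np.sin(np.radians(yaw))
    B=R.from_matrix(np.array([[c,n,0],[n,-c,0],[0,0,-1]]))
    print('turn',(A.inv()*B).as_rotvec(degrees=True).round(2),'shift',(A.inv().apply(np.array(p)-s['tcp_pos'])*100).round(2),'tcp',s['tcp_pos'].round(4),'w',round(s['width'],4),'t',s['clock'])
E
python3 -c "
from h import *
go([.45,.19,.42],187.4)"
```

```text
turn [-1.000e-01 -2.000e-02 -2.875e+01] shift [-34.99 -20.9   -1.57] tcp [0.2002 0.512  0.4039] w 0.0856 t 0.15
```

Request:
{"fn": "drive_tool", "kwargs": {
  "deltas": [
    [[0,0,-28.75],[-35,-20.9,-1.6],0.5],
    [[0,0,-28.75],[-35,-20.9,-1.6],0.5],
    [[0,0,-28.75],[-35,-20.9,-1.6],0.5],
    [[0,0,-28.75],[-35,-20.9,-1.6],0.5],
    [[0,0,-28.75],[-35,-20.9,-1.6],0.5],
    [[0,0,-28.75],[-35,-20.9,-1.6],0.5],
    [[0,0,-28.75],[-35,-20.9,-1.6],0.5],
    [[0,0,-28.75],[-35,-20.9,-1.6],0.5],
    [[0,0,-28.75],[-35,-20.9,-1.6],0.5],
    [[0,0,-28.75],[-35,-20.9,-1.6],0.5],
    [[0,0,-28.75],[-35,-20.9,-1.6],0.5],
    [[0,0,-28.75],[-35,-20.9,-1.6],0.5],
    [[0,0,-28.75],[-35,-20.9,-1.6],0.5],
    [[0,0,-28.75],[-35,-20.9,-1.6],0.5]
  ]
}}

```text
clock: 1.55
tcp_pos: [0.4495, 0.1914, 0.4206]
ee_rot: [-0.0, -0.066, 0.998, 0.0]
ft_force: [0.3, -0.3, -0.6]
width: 0.043
finger_force: 0.0
```

```bash
python3 - <<'E'
from h import *
s=read_state();print(s['tcp_pos'],s['ee_rot'],s['width'],s['clock'])
f=grab_frame('wrist');cv2.imwrite('pics/w1.png',f)
cv2.imwrite('pics/w1b.png',cv2.resize(f,(800,600),interpolation=cv2.INTER_CUBIC))
E
```

```text
[0.44945474 0.1914255  0.42061433] [-1.76067320e-04 -6.59083466e-02  9.97825656e-01  1.39181540e-04] 0.04295717821236093 1.55
```

View pics/w1b.png

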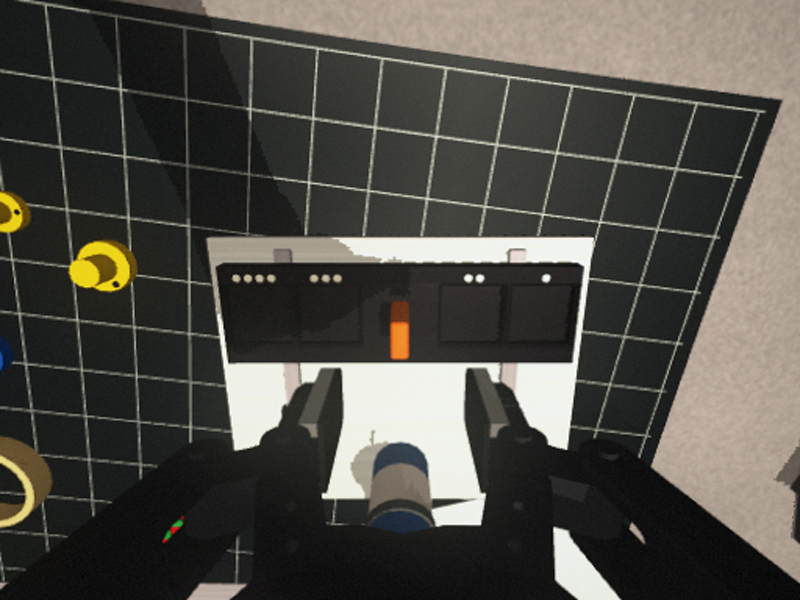

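Wrist view (800-px scale) shows the carriage nearly square to the tool. The handle top is at about (400,340), the pocket 2 mouth is centred near (472,313), and pocket 3 near (331,313). The big yellow has its knob at (86,271) and shows two dots.

```bash
python3 - <<'E'
from h import *
k=.64
for n,c,z in(('handle',(400,340),.088),('p2',(471.5,313),.032),('p3',(330.5,313),.032),('lipL',(217,264),.032),('lipR',(583,264),.032),('farL',(229,362),.032),('farR',(573,362),.032),('stud2top',(86,272),.036)):
    print(n,p2w('wrist',(c[0]*k,c[1]*k),z))
f=cv2.imread('pics/w1.png')
print(blobs(f,(22,120,100),(35,255,255)),blobs(f,(5,200,150),(18,255,255),20))
# top view: carriage corners from crop2
for n,c in dict(nearL=(108,522),nearR=(602,447),farR=(580,312),farL=(90,388),dots2=(251,487),dots3=(450,456)).items(): print(n,p2w('top',(120+c[0]/5.4,120+c[1]/5.4),.032))
E
```

```text
handle [0.4972 0.1946 0.088 ]
p2 [0.4878 0.254  0.032 ]
p3 [0.5034 0.136  0.032 ]
lipL [0.4734 0.0413 0.032 ]
lipR [0.4344 0.3362 0.032 ]
farL [0.5599 0.0523 0.032 ]
farR [0.5206 0.3495 0.032 ]
stud2top [ 0.4928 -0.06    0.036 ]
[([7.0, 136.3], [0, 123, 16, 26, 260]), ([63.9, 170.1], [44, 154, 44, 33, 849])] [([255.4, 217.2], [250, 206, 12, 24, 273])]
nearL [0.4357 0.3352 0.032 ]
nearR [0.4735 0.0376 0.032 ]
farR [0.5548 0.049  0.032 ]
farL [0.5163 0.3448 0.032 ]
dots2 [0.4546 0.2488 0.032 ]
dots3 [0.4703 0.1289 0.032 ]
```

```bash
python3 -c "
from h import *
go([.4922,-.0608,.25],187.5)"
```

```text
turn [ 0.01 -0.01  0.02] shift [ -0.93 -25.54  17.06] tcp [0.4496 0.1911 0.4207] w 0.0427 t 1.6
```

Request:
{"fn": "drive_tool", "kwargs": {
  "deltas": [
    [[0,0,0],[-0.9,-25.5,5],0.6],
    [[0,0,0],[-0.9,-25.5,5],0.6],
    [[0,0,0],[-0.9,-25.5,5],0.6],
    [[0,0,0],[-0.9,-25.5,5],0.6],
    [[0,0,0],[-0.9,-25.5,5],0.6],
    [[0,0,0],[-0.9,-25.5,17],0.6],
    [[0,0,0],[-0.9,-25.5,17],0.6],
    [[0,0,0],[-0.9,-25.5,17],0.6],
    [[0,0,0],[-0.9,-25.5,17],0.6],
    [[0,0,0],[-0.9,-25.5,17],0.6],
    [[0,0,0],[-0.9,-25.5,17],0.6]
  ]
}}

```text
clock: 2.7
tcp_pos: [0.4932, -0.0613, 0.2527]
ee_rot: [0.002, -0.065, 0.998, -0.0]
ft_force: [0.2, 0.0, 1.0]
width: 0.0515
finger_force: 0.0
```

```bash
python3 - <<'E'
from h import *
go([.4922,-.0608,.188],187.5)
f=grab_frame('wrist');cv2.imwrite('pics/w2.png',f)
print(w:=blobs(f,(22,120,100),(35,255,255)))
print(p2w('wrist',w[-1][0],.018))
cv2.imwrite('pics/w2b.png',f[100:384,100:420])
E
```

```text
turn [-0.04  0.25 -0.05] shift [0.12 0.07 6.47] tcp [ 0.4932 -0.0613  0.2527] w 0.0515 t 2.7
[([155.4, 146.0], [134, 123, 46, 46, 1356]), ([258.5, 203.8], [231, 175, 55, 57, 2163])]
[ 0.4905 -0.0621  0.018 ]
```

View pics/w2b.png

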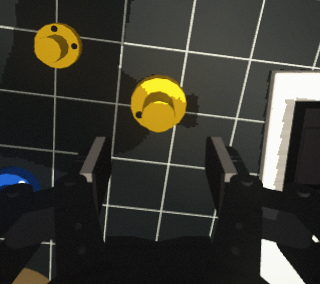

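The wrist view centres the stud between the fingers, with the knob at (260,216) in the full frame. I'll descend and grip.

Request:
{"fn": "drive_tool", "kwargs": {
  "deltas": [
    [[0,0,0],[0.15,0,3.5],0.6],
    [[0,0,0],[0.15,0,6.45],0.6],
    [[0,0,0],[0.15,0,6.45],0.6],
    [[0,0,0],[0.15,0,6.45],0.6],
    [[0,0,0],[0.15,0,6.45],0.6],
    [[0,0,0],[0.15,0,6.45],0.1],
    [[0,0,0],[0.15,0,6.45],0.1],
    [[0,0,0],[0.15,0,6.45],0.1],
    [[0,0,0],[0.15,0,6.45],0.1],
    [[0,0,0],[0.15,0,6.45],0.1],
    [[0,0,0],[0.15,0,6.45],0.1]
  ],
  "force": 50
}}

```text
clock: 3.85
tcp_pos: [0.4913, -0.0619, 0.1877]
ee_rot: [0.001, -0.064, 0.998, -0.0]
ft_force: [-0.3, 0.1, 6.3]
width: 0.0219
finger_force: 48.7
```

```bash
python3 -c "
from h import *
go([.4883,.2549,.28],187.5)"
```

```text
turn [-0.01  0.17 -0.11] shift [-3.81 31.45 -9.22] tcp [ 0.4913 -0.0619  0.1877] w 0.0219 t 3.85
```

Request:
{"fn": "drive_tool", "kwargs": {
  "deltas": [
    [[0,0,0],[0,0,-5],0.1],
    [[0,0,0],[0,0,-10],0.1],
    [[0,0,0],[0,0,-13],0.1],
    [[0,0,0],[-3.8,31.4,-13],0.1],
    [[0,0,0],[-3.8,31.4,-13],0.1],
    [[0,0,0],[-3.8,31.4,-13],0.1],
    [[0,0,0],[-3.8,31.4,-13],0.1],
    [[0,0,0],[-3.8,31.4,-13],0.1],
    [[0,0,0],[-3.8,31.4,-13],0.1],
    [[0,0,0],[-3.8,31.4,-13],0.1],
    [[0,0,0],[-3.8,31.4,-13],0.1],
    [[0,0,0],[-3.8,31.4,-9.2],0.1],
    [[0,0,0],[-3.8,31.4,-9.2],0.1],
    [[0,0,0],[-3.8,31.4,-9.2],0.1]
  ],
  "force": 60
}}

```text
clock: 5.25
tcp_pos: [0.4878, 0.2523, 0.2779]
ee_rot: [-0.001, -0.063, 0.998, -0.001]
ft_force: [0.7, -0.5, -0.2]
width: 0.0226
finger_force: 43.2
```

```bash
python3 - <<'E'
from h import *
go([.4883,.2549,.211],187.5)
f=grab_frame('wrist');cv2.imwrite('pics/w3.png',f[100:384,80:440])
E
```

```text
turn [-0.12 -0.13 -0.29] shift [-0.1   0.27  6.69] tcp [0.4878 0.2523 0.2779] w 0.0226 t 5.25
```

View pics/w3.png

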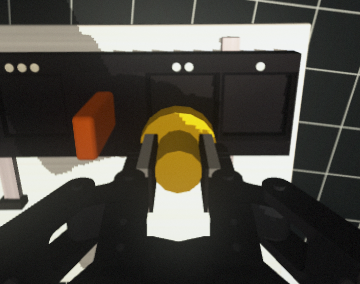

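The stud is held upright above pocket 2, which is at crop (184,105). Lowering it now.

Request:
{"fn": "drive_tool", "kwargs": {
  "deltas": [
    [[0,0,0],[-0.1,0.25,2],0.1],
    [[0,0,0],[-0.1,0.25,4.5],0.1],
    [[0,0,0],[-0.1,0.25,5.5],0.1],
    [[0,0,0],[-0.1,0.25,6.2],0.1],
    [[0,0,0],[-0.1,0.25,6.7],0.1],
    [[0,0,0],[-0.1,0.25,6.7],0.1],
    [[0,0,0],[-0.1,0.25,6.7],0.1]
  ]
}}

```text
clock: 6.0
tcp_pos: [0.4888, 0.2573, 0.212]
ee_rot: [0.001, -0.064, 0.998, 0.0]
ft_force: [1.1, 0.3, -1.0]
width: 0.0224
finger_force: 59.9
```

```bash
python3 - <<'E'
from h import *
go([.4883,.2549,.210],187.5)
E
```

```text
turn [ 0.03  0.08 -0.11] shift [ 0.08 -0.23  0.2 ] tcp [0.4888 0.2573 0.212 ] w 0.0224 t 6.0
```

Request:
{"fn": "drive_tool", "kwargs": {
  "deltas": [
    [[0,0,0],[0.1,-0.2,0.2],0.1],
    [[0,0,0],[0.1,-0.2,0.3],0.1],
    [[0,0,0],[0.1,-0.2,0.3],0.1],
    [[0,0,0],[0.1,-0.2,0.3],0.1]
  ]
}}

```text
clock: 6.4
tcp_pos: [0.4882, 0.2552, 0.2098]
ee_rot: [0.001, -0.065, 0.998, 0.001]
ft_force: [-1.1, -0.2, 4.6]
width: 0.0221
finger_force: 61.1
```

```bash
python3 - <<'E'
from h import *
go([.4883,.2549,.210],187.5); print(read_state()['ft_force'])
E
```

```text
turn [ 0.06  0.12 -0.1 ] shift [-0.01 -0.03 -0.02] tcp [0.4882 0.2552 0.2098] w 0.0221 t 6.4
[-1.09442006 -0.16295154  4.63995749]
```

Contact is at the expected height. I'll open, retreat and look.

Request:
{"fn": "drive_tool", "kwargs": {
  "deltas": [
    [[0,0,0],[0,0,0],0.5],
    [[0,0,0],[0,0,0],0.5],
    [[0,0,0],[0,0,0],0.5],
    [[0,0,0],[0,0,-2],0.5],
    [[0,0,0],[0,0,-5],0.5],
    [[0,0,0],[0,0,-8],0.5],
    [[0,0,0],[4,0,-11],0.5],
    [[0,0,0],[4,0,-11],0.5],
    [[0,0,0],[4,0,-11],0.5]
  ]
}}

```text
clock: 7.3
tcp_pos: [0.4476, 0.25, 0.3188]
ee_rot: [0.001, -0.065, 0.998, 0.001]
ft_force: [0.1, 0.7, -0.3]
width: 0.043
finger_force: 0.0
```

```bash
python3 - <<'E'
from h import *
go([.5892,-.1772,.26],187.5)
f=grab_frame('wrist');cv2.imwrite('pics/w4.png',f[60:384,60:460])
w=blobs(f,(22,120,100),(35,255,255));print(w,[p2w('wrist',x[0],.04) for x in w])
f=grab_frame('top');cv2.imwrite('pics/top4.png',f)
for lo,hi in(((22,120,100),(35,255,255)),((100,120,80),(125,255,255))):
    print([(c,p2w('top',c,.018)) for c,s in blobs(f,lo,hi)])
E
```

```text
turn [ 0.06  0.08 -0.05] shift [ -8.5  -44.2    5.85] tcp [0.4476 0.25   0.3188] w 0.043 t 7.3
[([258.2, 232.4], [235, 211, 46, 45, 1343])] [array([0.4879, 0.2545, 0.04  ])]
[([163.7, 199.7], array([0.4887, 0.2605, 0.018 ])), ([286.4, 206.3], array([ 0.4575, -0.1406,  0.018 ]))]
[([373.3, 128.7], array([ 0.7054, -0.4334,  0.018 ])), ([296.5, 165.8], array([ 0.5892, -0.1772,  0.018 ])), ([320.6, 246.1], array([ 0.3252, -0.2487,  0.018 ]))]
```

View pics/w4.png

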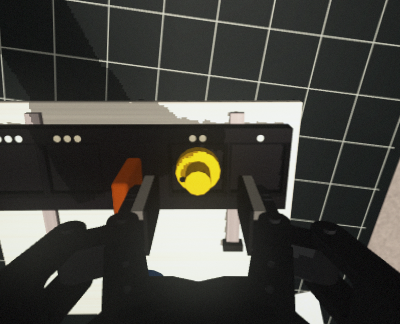

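Stud2 sits in pocket 2, at crop (198,175). The blue stud is still at (0.589,-0.177), so stud3 is next.

Request:
{"fn": "drive_tool", "kwargs": {
  "deltas": [
    [[0,0,0],[-8.5,-44.2,0],0.6],
    [[0,0,0],[-8.5,-44.2,0],0.6],
    [[0,0,0],[-8.5,-44.2,0],0.6],
    [[0,0,0],[-8.5,-44.2,0],0.6],
    [[0,0,0],[-8.5,-44.2,0],0.6],
    [[0,0,0],[-8.5,-44.2,0],0.6],
    [[0,0,0],[-8.5,-44.2,0],0.6],
    [[0,0,0],[-8.5,-44.2,0],0.6],
    [[0,0,0],[-8.5,-44.2,0],0.6],
    [[0,0,0],[-8.5,-44.2,5.8],0.6],
    [[0,0,0],[-8.5,-44.2,5.8],0.6],
    [[0,0,0],[-8.5,-44.2,5.8],0.6],
    [[0,0,0],[-8.5,-44.2,5.8],0.6],
    [[0,0,0],[-8.5,-44.2,5.8],0.6]
  ]
}}

```text
clock: 8.8
tcp_pos: [0.5902, -0.1767, 0.2621]
ee_rot: [0.002, -0.066, 0.998, -0.0]
ft_force: [0.4, 0.1, 0.9]
width: 0.0513
finger_force: 0.0
```

```bash
python3 - <<'E'
from h import *
f=grab_frame('wrist');cv2.imwrite('pics/w5.png',f[100:384,80:440])
w=blobs(f,(100,120,60),(125,255,255));print(w,[p2w('wrist',x[0],.018) for x in w])
go([.5885,-.178,.188],187.5)
f=grab_frame('top')
for lo,hi in(((22,120,100),(35,255,255)),((100,120,80),(125,255,255))):
    print([(c,p2w('top',c,.018)) for c,s in blobs(f,lo,hi)])
E
```

```text
[([257.4, 201.0], [231, 174, 54, 55, 2131])] [array([ 0.5883, -0.1785,  0.018 ])]
turn [-0.06  0.21  0.  ] shift [ 0.2  -0.09  7.42] tcp [ 0.5901 -0.1768  0.2622] w 0.0515 t 8.85
[([164.0, 199.8], array([0.4884, 0.2595, 0.018 ]))]
[([373.3, 128.7], array([ 0.7054, -0.4334,  0.018 ])), ([320.5, 246.2], array([ 0.3249, -0.2483,  0.018 ]))]
```

View pics/w5.png

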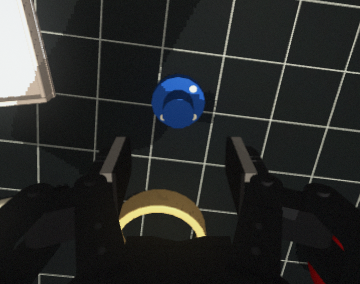

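The view shows the three-dot blue stud centred at crop (178,103). I'll grip it.

Request:
{"fn": "drive_tool", "kwargs": {
  "deltas": [
    [[0,0,0],[0.2,-0.1,4],0.6],
    [[0,0,0],[0.2,-0.1,7.4],0.6],
    [[0,0,0],[0.2,-0.1,7.4],0.6],
    [[0,0,0],[0.2,-0.1,7.4],0.6],
    [[0,0,0],[0.2,-0.1,7.4],0.6],
    [[0,0,0],[0.2,-0.1,7.4],0.1],
    [[0,0,0],[0.2,-0.1,7.4],0.1],
    [[0,0,0],[0.2,-0.1,7.4],0.1],
    [[0,0,0],[0.2,-0.1,7.4],0.1],
    [[0,0,0],[0.2,-0.1,7.4],0.1],
    [[0,0,0],[0.2,-0.1,7.4],0.1]
  ]
}}

```text
clock: 10.0
tcp_pos: [0.5882, -0.1791, 0.1883]
ee_rot: [0.002, -0.065, 0.998, -0.0]
ft_force: [-1.7, 0.8, 6.6]
width: 0.0219
finger_force: 58.9
```

```bash
python3 -c "
from h import *
go([.5043,.1339,.28],187.5)"
```

```text
turn [-0.07  0.2  -0.1 ] shift [ 4.26 32.11 -9.22] tcp [ 0.5882 -0.1791  0.1883] w 0.0219 t 10.0
```

Request:
{"fn": "drive_tool", "kwargs": {
  "deltas": [
    [[0,0,0],[0,0,-5],0.1],
    [[0,0,0],[0,0,-10],0.1],
    [[0,0,0],[0,0,-11],0.1],
    [[0,0,0],[4.3,32.1,-11],0.1],
    [[0,0,0],[4.3,32.1,-11],0.1],
    [[0,0,0],[4.3,32.1,-11],0.1],
    [[0,0,0],[4.3,32.1,-11],0.1],
    [[0,0,0],[4.3,32.1,-11],0.1],
    [[0,0,0],[4.3,32.1,-11],0.1],
    [[0,0,0],[4.3,32.1,-11],0.1],
    [[0,0,0],[4.3,32.1,-9.2],0.1],
    [[0,0,0],[4.3,32.1,-9.2],0.1],
    [[0,0,0],[4.3,32.1,-9.2],0.1],
    [[0,0,0],[4.3,32.1,-9.2],0.1]
  ]
}}

```text
clock: 11.4
tcp_pos: [0.5039, 0.1328, 0.2788]
ee_rot: [0.001, -0.063, 0.998, -0.0]
ft_force: [0.3, 0.5, 0.5]
width: 0.022
finger_force: 58.9
```

```bash
python3 - <<'E'
from h import *
go([.5043,.1339,.2105],187.5)
f=grab_frame('wrist');w=blobs(f,(100,120,60),(125,255,255));print(w,[p2w('wrist',x[0],.11) for x in w])
E
```

```text
turn [-0.02  0.06 -0.24] shift [-0.05  0.11  6.83] tcp [0.5039 0.1328 0.2788] w 0.022 t 11.4
[([257.2, 248.9], [221, 208, 75, 86, 3567])] [array([0.5027, 0.1315, 0.11  ])]
```

Request:
{"fn": "drive_tool", "kwargs": {
  "deltas": [
    [[0,0,0],[0,0,2],0.1],
    [[0,0,0],[0,0,4.5],0.1],
    [[0,0,0],[0,0,5.5],0.1],
    [[0,0,0],[0,0,6.2],0.1],
    [[0,0,0],[0,0,6.5],0.1],
    [[0,0,0],[0,0,6.8],0.1],
    [[0,0,0],[0,0,6.9],0.1],
    [[0,0,0],[0,0,6.9],0.1]
  ]
}}

```text
clock: 12.25
tcp_pos: [0.5038, 0.134, 0.2103]
ee_rot: [0.001, -0.064, 0.998, 0.0]
ft_force: [-1.1, -0.1, 3.3]
width: 0.0219
finger_force: 59.3
```

```bash
python3 - <<'E'
from h import *
go([.5043,.1339,.2100],187.5); print(read_state()['ft_force'])
E
```

```text
turn [ 0.02  0.1  -0.11] shift [-0.05 -0.02  0.03] tcp [0.5038 0.134  0.2103] w 0.0219 t 12.25
[-1.09432827 -0.1364517   3.29590107]
```

Request:
{"fn": "drive_tool", "kwargs": {
  "deltas": [
    [[0,0,0],[0,0,0],0.5],
    [[0,0,0],[0,0,0],0.5],
    [[0,0,0],[0,0,0],0.5],
    [[0,0,0],[0,0,-2],0.5],
    [[0,0,0],[0,0,-5],0.5],
    [[0,0,0],[0,0,-8],0.5],
    [[0,0,0],[4,6,-11],0.5],
    [[0,0,0],[4,6,-11],0.5],
    [[0,0,0],[4,6,-11],0.5],
    [[0,0,0],[4,6,-11],0.5]
  ]
}}

```text
clock: 13.25
tcp_pos: [0.4557, 0.1887, 0.3194]
ee_rot: [0.0, -0.065, 0.998, 0.0]
ft_force: [0.4, -1.7, 0.5]
width: 0.0424
finger_force: 0.0
```

```bash
python3 - <<'E'
from h import *
f=grab_frame('wrist');cv2.imwrite('pics/w6.png',f[60:384,60:460])
for n,lo,hi,z in(('b',(100,120,60),(125,255,255),.04),('y',(22,120,100),(35,255,255),.04)):
  w=blobs(f,lo,hi);print(n,[(x[0],p2w('wrist',x[0],z)) for x in w])
go([.4963,.194,.26],187.5)
f=grab_frame('top')
for lo,hi in(((22,120,100),(35,255,255)),((100,120,80),(125,255,255))):
    print([(c,p2w('top',c,.018)) for c,s in blobs(f,lo,hi)])
E
```

```text
b [([192.0, 229.1], array([0.5012, 0.1298, 0.04  ]))]
y [([324.2, 229.5], array([0.4855, 0.2536, 0.04  ]))]
turn [-0.06  0.01 -0.13] shift [-4.06  0.12  5.9 ] tcp [0.4561 0.1877 0.319 ] w 0.0429 t 13.3
[([165.1, 195.5], array([0.5024, 0.2556, 0.018 ])), ([286.5, 206.3], array([ 0.4575, -0.141 ,  0.018 ]))]
[([373.3, 128.7], array([ 0.7054, -0.4334,  0.018 ])), ([201.7, 193.6], array([0.5057, 0.1354, 0.018 ])), ([320.6, 246.1], array([ 0.3252, -0.2487,  0.018 ]))]
```

View pics/w6.png

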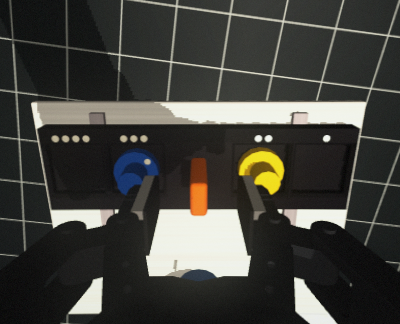

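Both studs are seated, at crop (135,172) and (262,172). The handle is at (199,200). Going down to pinch it.

Request:
{"fn": "drive_tool", "kwargs": {
  "deltas": [
    [[0,0,0],[-4.1,0.1,0],0.45],
    [[0,0,0],[-4.1,0.1,4],0.45],
    [[0,0,0],[-4.1,0.1,7],0.45],
    [[0,0,0],[-4.1,0.1,8.7],0.45],
    [[0,0,0],[-4.1,0.1,8.7],0.45],
    [[0,0,0],[-4.1,0.1,8.7],0.45],
    [[0,0,0],[-4.1,0.1,8.7],0.0],
    [[0,0,0],[-4.1,0.1,8.7],0.0],
    [[0,0,0],[-4.1,0.1,8.7],0.0],
    [[0,0,0],[-4.1,0.1,8.7],0.0],
    [[0,0,0],[-4.1,0.1,8.7],0.0],
    [[0,0,0],[-4.1,0.1,8.7],0.0]
  ],
  "force": 40
}}

```text
clock: 14.55
tcp_pos: [0.4973, 0.1947, 0.2337]
ee_rot: [0.002, -0.065, 0.998, 0.0]
ft_force: [-0.2, -1.5, 6.7]
width: 0.0134
finger_force: 41.1
```

Request:
{"fn": "drive_tool", "kwargs": {
  "deltas": [
    [[0,0,0],[-0.8,0,0],0.0],
    [[0,0,0],[-1.6,0,0],0.0],
    [[0,0,0],[-2.4,0,0],0.0],
    [[0,0,0],[-3.2,0,0],0.0],
    [[0,0,0],[-4,0,0],0.0],
    [[0,0,0],[-4.6,0,0],0.0],
    [[0,0,0],[-4.6,0,0],0.0],
    [[0,0,0],[-4.6,0,0],0.0]
  ]
}}

```text
clock: 15.35
tcp_pos: [0.5433, 0.2009, 0.2337]
ee_rot: [0.002, -0.065, 0.998, 0.001]
ft_force: [1.9, -0.7, 4.9]
width: 0.0132
finger_force: 41.0
```

```bash
python3 - <<'E'
from h import *
s=read_state();print(s['tcp_pos'],s['ft_force'])
E
```

```text
[0.54325111 0.20086106 0.23370941] [ 1.87049154 -0.71564044  4.89856012]
```

Request:
{"fn": "drive_tool", "kwargs": {
  "deltas": [
    [[0,0,0],[-0.3,0,0],0.0],
    [[0,0,0],[-0.6,0,0],0.0],
    [[0,0,0],[-0.8,0,0],0.0],
    [[0,0,0],[-0.8,0,0],0.0]
  ]
}}

```text
clock: 15.75
tcp_pos: [0.5491, 0.2016, 0.2337]
ee_rot: [-0.001, -0.065, 0.998, 0.0]
ft_force: [-6.4, -0.4, 11.0]
width: 0.0132
finger_force: 42.0
```

Request:
{"fn": "drive_tool", "kwargs": {
  "deltas": [
    [[0,0,0],[-0.3,0,0],0.0],
    [[0,0,0],[-0.3,0,0],0.0],
    [[0,0,0],[-0.3,0,0],0.0]
  ]
}}

```text
clock: 16.05
tcp_pos: [0.5501, 0.2018, 0.2336]
ee_rot: [-0.005, -0.065, 0.998, -0.0]
ft_force: [-11.1, -2.9, 16.1]
width: 0.0134
finger_force: 42.8
```

The carriage is at the stop. I'll relax the push, release and rise.

Request:
{"fn": "drive_tool", "kwargs": {
  "deltas": [
    [[0,0,0],[0.4,0,0],0.0],
    [[0,0,0],[0.4,0,0],0.4],
    [[0,0,0],[0.4,0,0],0.4],
    [[0,0,0],[0.4,0,0],0.4],
    [[0,0,0],[0.4,0,-4],0.4],
    [[0,0,0],[0.4,0,-8],0.4],
    [[0,0,0],[0.4,0,-13],0.0],
    [[0,0,0],[3,0,-18],0.0],
    [[0,0,0],[3,0,-18],0.0],
    [[0,0,0],[3,0,-18],0.0]
  ]
}}

```text
clock: 17.05
tcp_pos: [0.5233, 0.1982, 0.4139]
ee_rot: [0.002, -0.065, 0.998, 0.001]
ft_force: [1.9, 0.1, -0.3]
width: 0.0002
finger_force: 0.0
```

```bash
python3 - <<'E'
from h import *
f=grab_frame('wrist');g=grab_frame('top')
cv2.imwrite('pics/w7.png',np.vstack([f[60:384,60:460],cv2.resize(g[110:220,110:250],(400,270))]))
for n,lo,hi,z in(('b',(100,120,60),(125,255,255),.04),('y',(22,120,100),(35,255,255),.04),('or',(5,200,150),(18,255,255),.088),('red',(0,170,100),(4,255,255),.166)):
  w=blobs(f,lo,hi,20);print(n,[(x[0],x[1][4],p2w('wrist',x[0],z)) for x in w])
  w=blobs(g,lo,hi,20);print(n,[(x[0],x[1][4],p2w('top',x[0],z)) for x in w])
go([.6578,.2148,.36],187.5)
E
```

```text
b [([209.0, 186.3], 854, array([0.5514, 0.1401, 0.04  ]))]
b [([373.2, 128.7], 145, array([ 0.7018, -0.4269,  0.04  ])), ([199.2, 178.0], 123, array([0.5559, 0.1394, 0.04  ])), ([320.6, 246.1], 132, array([ 0.3279, -0.2455,  0.04  ]))]
y [([306.2, 185.9], 843, array([0.5354, 0.2588, 0.04  ])), ([258.0, 315.3], 21, array([0.7335, 0.2248, 0.04  ]))]
y [([286.4, 206.3], 85, array([ 0.458 , -0.1392,  0.04  ]))]
or [([257.5, 200.0], 262, array([0.5452, 0.1996, 0.088 ]))]
or [([493.4, 296.9], 686, array([ 0.1629, -0.7699,  0.088 ]))]
red [([104.8, 283.6], 1558, array([0.6111, 0.076 , 0.166 ])), ([257.9, 334.4], 152, array([0.6482, 0.2135, 0.166 ]))]
red [([236.3, 120.9], 35, array([0.7143, 0.0089, 0.166 ])), ([246.8, 122.4], 20, array([ 0.7091, -0.0217,  0.166 ]))]
turn [-0.04 -0.15 -0.1 ] shift [-13.6   -0.08   5.02] tcp [0.523  0.1981 0.4105] w -0.0 t 17.15
```

View pics/w7.png

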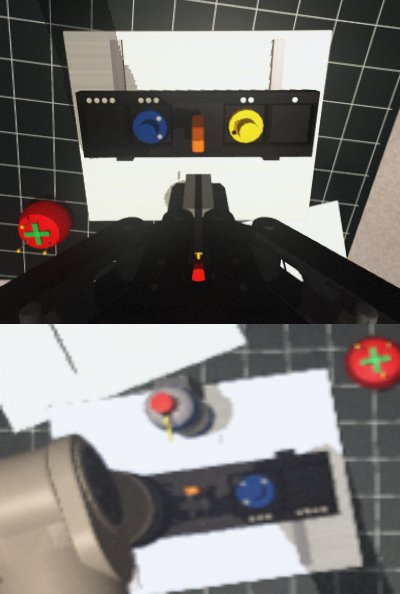

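The carriage is in with both studs seated. The cap's lateral position is confirmed at y of about 0.214. Moving above the cap with the fingers shut.

Request:
{"fn": "drive_tool", "kwargs": {
  "deltas": [
    [[0,0,0],[-5,0,0],0.0],
    [[0,0,0],[-10,0,0],0.0],
    [[0,0,0],[-13.6,0,0],0.0],
    [[0,0,0],[-13.6,0,3],0.0],
    [[0,0,0],[-13.6,0,5],0.0],
    [[0,0,0],[-13.6,0,5],0.0],
    [[0,0,0],[-13.6,0,5],0.0]
  ]
}}

```text
clock: 17.85
tcp_pos: [0.658, 0.2156, 0.3599]
ee_rot: [-0.002, -0.064, 0.998, -0.001]
ft_force: [-0.8, 1.0, 0.1]
width: 0.0
finger_force: 0.0
```

```bash
python3 - <<'E'
from h import *
g=grab_frame('side')
cv2.imwrite('pics/s8.png',cv2.resize(g[60:180,140:300],None,fx=4,fy=4,interpolation=cv2.INTER_CUBIC))
go([.6578,.2148,.334],187.5);print(read_state()['ft_force'])
E
```

```text
turn [-0.02 -0.04 -0.11] shift [ 0.05 -0.07  2.78] tcp [0.6582 0.2156 0.3618] w 0.0002 t 17.9
[ 1.07036439 -0.01716515  0.00779196]
```

View pics/s8.png

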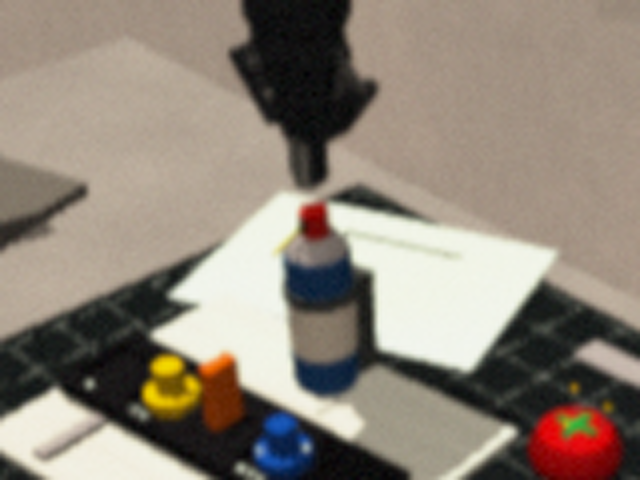

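The tips are just above the cap. Pressing down.

Request:
{"fn": "drive_tool", "kwargs": {
  "deltas": [
    [[0,0,0],[0,0,1.5],0.0],
    [[0,0,0],[0,0,2.2],0.0],
    [[0,0,0],[0,0,2.6],0.0],
    [[0,0,0],[0,0,2.8],0.0],
    [[0,0,0],[0,0,3],0.0],
    [[0,0,0],[0,0,3],0.0]
  ]
}}

```text
clock: 18.5
tcp_pos: [0.6581, 0.2156, 0.3332]
ee_rot: [0.0, -0.065, 0.998, 0.0]
ft_force: [-2.1, -1.6, 3.6]
width: 0.0
finger_force: 2.1
```

Request:
{"fn": "drive_tool", "kwargs": {
  "deltas": [
    [[0,0,0],[0,0,0.2],0.0],
    [[0,0,0],[0,0,0.4],0.0],
    [[0,0,0],[0,0,0.4],0.0]
  ]
}}

```text
clock: 18.8
tcp_pos: [0.6579, 0.2155, 0.3324]
ee_rot: [0.001, -0.065, 0.998, 0.001]
ft_force: [-5.1, -0.4, 14.1]
width: 0.0001
finger_force: 7.4
```

```bash
python3 - <<'E'
from h import *
print(read_state()['ft_force'],read_state()['tcp_pos'])
g=grab_frame('side');cv2.imwrite('pics/s9.png',g)
E
```

```text
[-5.07823934 -0.35573433 14.1485619 ] [0.65789356 0.21547003 0.33239628]
```

The cap is bottomed at 14 N against its 4.5 N spring. Releasing and going back above the handle.

Request:
{"fn": "drive_tool", "kwargs": {
  "deltas": [
    [[0,0,0],[0,0,-1.5],0.0],
    [[0,0,0],[0,0,-4],0.0],
    [[0,0,0],[0,0,-6],0.0],
    [[0,0,0],[5,0,-6],0.2],
    [[0,0,0],[10,0,-6],0.4],
    [[0,0,0],[11,0,-4],0.4],
    [[0,0,0],[11,0,-4],0.4],
    [[0,0,0],[11,0,-4],0.4]
  ]
}}

```text
clock: 19.65
tcp_pos: [0.5496, 0.2017, 0.3683]
ee_rot: [0.001, -0.065, 0.998, 0.0]
ft_force: [0.9, 0.0, 0.5]
width: 0.0342
finger_force: 0.0
```

```bash
python3 - <<'E'
from h import *
go([.5490,.2015,.2330],187.5)
E
```

```text
turn [-0.    0.07 -0.1 ] shift [ 8.000e-02 -1.000e-02  1.353e+01] tcp [0.5496 0.2017 0.3683] w 0.0342 t 19.65
```

Request:
{"fn": "drive_tool", "kwargs": {
  "deltas": [
    [[0,0,0],[0.1,0,5],0.45],
    [[0,0,0],[0.1,0,10],0.45],
    [[0,0,0],[0.1,0,13],0.45],
    [[0,0,0],[0.1,0,13.5],0.45],
    [[0,0,0],[0.1,0,13.5],0.45],
    [[0,0,0],[0.1,0,13.5],0.0],
    [[0,0,0],[0.1,0,13.5],0.0],
    [[0,0,0],[0.1,0,13.5],0.0],
    [[0,0,0],[0.1,0,13.5],0.0],
    [[0,0,0],[0.1,0,13.5],0.0],
    [[0,0,0],[1,0,13.5],0.0],
    [[0,0,0],[2,0,13.5],0.0],
    [[0,0,0],[3,0,13.5],0.0],
    [[0,0,0],[4,0,13.5],0.0],
    [[0,0,0],[5,0,13.5],0.0],
    [[0,0,0],[5.6,0,13.5],0.0],
    [[0,0,0],[5.6,0,13.5],0.0]
  ]
}}

```text
clock: 21.35
tcp_pos: [0.494, 0.1942, 0.2359]
ee_rot: [0.002, -0.065, 0.998, 0.001]
ft_force: [-1.4, -1.6, 11.4]
width: 0.013
finger_force: 41.9
```

Request:
{"fn": "drive_tool", "kwargs": {
  "deltas": [
    [[0,0,0],[0.3,0,0],0.0],
    [[0,0,0],[0.6,0,0],0.0],
    [[0,0,0],[0.9,0,0],0.0],
    [[0,0,0],[0.9,0,0],0.0]
  ]
}}

```text
clock: 21.75
tcp_pos: [0.4888, 0.1935, 0.2359]
ee_rot: [0.008, -0.064, 0.998, 0.001]
ft_force: [11.4, 1.6, -1.5]
width: 0.0135
finger_force: 40.2
```

The carriage is out at the stop after about 60 mm of travel. Releasing and looking.

Request:
{"fn": "drive_tool", "kwargs": {
  "deltas": [
    [[0,0,0],[-0.4,0,0],0.0],
    [[0,0,0],[-0.4,0,0],0.4],
    [[0,0,0],[-0.4,0,0],0.4],
    [[0,0,0],[-0.4,0,0],0.4],
    [[0,0,0],[-0.4,0,-4],0.4],
    [[0,0,0],[-0.4,0,-8],0.4],
    [[0,0,0],[4,0,-10],0.5],
    [[0,0,0],[4,0,-10],0.5],
    [[0,0,0],[4,0,-10],0.5]
  ]
}}

```text
clock: 22.65
tcp_pos: [0.444, 0.188, 0.3333]
ee_rot: [0.0, -0.065, 0.998, 0.001]
ft_force: [-0.3, 0.0, -0.7]
width: 0.0428
finger_force: 0.0
```

```bash
python3 - <<'E'
from h import *
f=grab_frame('wrist');cv2.imwrite('pics/w10.png',f)
for n,lo,hi in(('b',(100,120,60),(125,255,255)),('y',(22,120,100),(35,255,255))):
  print(n,[(x[0],x[1][4],p2w('wrist',x[0],.04)) for x in blobs(f,lo,hi,20)])
go([.4805,.2537,.28],187.5)
f=cv2.imread('pics/top0.png')
print([p2w('top',(x*.64,y*.64),.018) for x,y in((553.5,296.5),)])
E
```

```text
b [([195.1, 227.2], 1084, array([0.4937, 0.1308, 0.04  ]))]
y [([319.5, 226.9], 1056, array([0.4774, 0.2533, 0.04  ]))]
turn [ 0.01 -0.02 -0.08] shift [-4.42  6.05  5.28] tcp [0.4445 0.188  0.3328] w 0.0431 t 22.7
[array([ 0.5061, -0.3641,  0.018 ])]
```

Request:
{"fn": "drive_tool", "kwargs": {
  "deltas": [
    [[0,0,0],[-4.4,6.1,0],0.5],
    [[0,0,0],[-4.4,6.1,0],0.5],
    [[0,0,0],[-4.4,6.1,5],0.5],
    [[0,0,0],[-4.4,6.1,10],0.5],
    [[0,0,0],[-4.4,6.1,12.2],0.5],
    [[0,0,0],[-4.4,6.1,12.2],0.5],
    [[0,0,0],[-4.4,6.1,12.2],0.5],
    [[0,0,0],[-4.4,6.1,12.2],0.1],
    [[0,0,0],[-4.4,6.1,12.2],0.1],
    [[0,0,0],[-4.4,6.1,12.2],0.1],
    [[0,0,0],[-4.4,6.1,12.2],0.1],
    [[0,0,0],[-4.4,6.1,12.2],0.1]
  ],
  "force": 60
}}

```text
clock: 23.9
tcp_pos: [0.4807, 0.254, 0.2114]
ee_rot: [0.0, -0.064, 0.998, 0.0]
ft_force: [0.2, -0.7, -0.1]
width: 0.0222
finger_force: 58.7
```

```bash
python3 - <<'E'
from h import *
# tray axis: from corners a,b,c,d
a,b,c,d=np.array([[.5973,-.2819],[.6282,-.3985],[.4129,-.4502],[.3867,-.3321]])
u=((a-d)+(b-c));u/=np.linalg.norm(u);m=(a+b+c+d)/4
print('tray',m,u,np.linalg.norm(a-d),np.linalg.norm(a-b))
for k in(-.05,.05): print(m+k*u)
go([*(m+.05*u),.29],187.5)
E
```

```text
tray [ 0.506275 -0.365675] [0.97255081 0.2326906 ] 0.21650034642004623 0.12062491450774174
[ 0.45764746 -0.37730953]
[ 0.55490254 -0.35404047]
turn [ 0.    0.01 -0.11] shift [  0.46 -61.25  -7.87] tcp [0.4807 0.254  0.2114] w 0.0222 t 23.9
```

Request:
{"fn": "drive_tool", "kwargs": {
  "deltas": [
    [[0,0,0],[0,0,-4],0.1],
    [[0,0,0],[0,0,-8],0.1],
    [[0,0,0],[0,0,-12],0.1],
    [[0,0,0],[0.5,-61.2,-12],0.1],
    [[0,0,0],[0.5,-61.2,-12],0.1],
    [[0,0,0],[0.5,-61.2,-12],0.1],
    [[0,0,0],[0.5,-61.2,-12],0.1],
    [[0,0,0],[0.5,-61.2,-12],0.1],
    [[0,0,0],[0.5,-61.2,-12],0.1],
    [[0,0,0],[0.5,-61.2,-12],0.1],
    [[0,0,0],[0.5,-61.2,-12],0.1],
    [[0,0,0],[0.5,-61.2,-12],0.1],
    [[0,0,0],[0.5,-61.2,-12],0.1],
    [[0,0,0],[0.5,-61.2,-12],0.1],
    [[0,0,0],[0.5,-61.2,-12],0.1],
    [[0,0,0],[0.5,-61.2,-12],0.1],
    [[0,0,0],[0.5,-61.2,-7],0.1],
    [[0,0,0],[0.5,-61.2,-4],0.1],
    [[0,0,0],[0.5,-61.2,-4],0.1],
    [[0,0,0],[0.5,-61.2,-4],0.1]
  ]
}}

```text
clock: 25.9
tcp_pos: [0.5548, -0.3529, 0.2514]
ee_rot: [-0.0, -0.065, 0.998, 0.0]
ft_force: [1.3, -0.0, 0.2]
width: 0.0219
finger_force: 59.1
```

```bash
python3 - <<'E'
from h import *
f=grab_frame('wrist');cv2.imwrite('pics/w11.png',f[60:384,60:460])
go([.5549,-.354,.194],187.5)
E
```

```text
turn [-0.11  0.13 -0.06] shift [ 0.06 -0.03  5.9 ] tcp [ 0.5553 -0.3535  0.253 ] w 0.0216 t 25.95
```

View pics/w11.png

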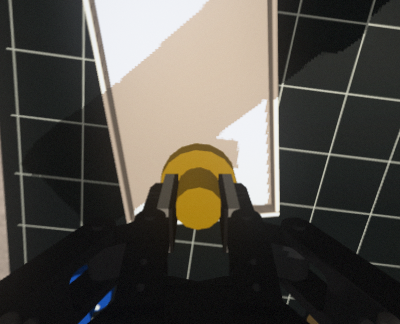

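```bash
python3 - <<'E'
from h import *
for c in((133,216),(278,213),(88,0),(278,0)): print(p2w('wrist',(60+c[0],60+c[1]),.018))
E
```

```text
[ 0.6215 -0.3997  0.018 ]
[ 0.6031 -0.2825  0.018 ]
[ 0.4636 -0.4383  0.018 ]
[ 0.4476 -0.3167  0.018 ]
```

The tray corners from the wrist view agree with the top view, so I'll lower the stud.

Request:
{"fn": "drive_tool", "kwargs": {
  "deltas": [
    [[0,0,0],[0,0,3],0.1],
    [[0,0,0],[0,0,5],0.1],
    [[0,0,0],[0,0,5.6],0.1],
    [[0,0,0],[0,0,5.9],0.1],
    [[0,0,0],[0,0,6],0.1],
    [[0,0,0],[0,0,6],0.1]
  ]
}}

```text
clock: 26.55
tcp_pos: [0.5552, -0.3539, 0.1934]
ee_rot: [0.001, -0.065, 0.998, -0.001]
ft_force: [-0.9, 1.0, 3.0]
width: 0.0218
finger_force: 59.5
```

Contact. I'll release, rise and return to stud3.

Request:
{"fn": "drive_tool", "kwargs": {
  "deltas": [
    [[0,0,0],[0,0,0],0.5],
    [[0,0,0],[0,0,0],0.5],
    [[0,0,0],[0,0,0],0.5],
    [[0,0,0],[0,0,-3],0.5],
    [[0,0,0],[0,0,-7],0.5],
    [[0,0,0],[0,0,-12],0.5],
    [[0,0,0],[0,0,-14],0.5]
  ]
}}

```text
clock: 27.25
tcp_pos: [0.5552, -0.3547, 0.3371]
ee_rot: [0.004, -0.064, 0.998, -0.003]
ft_force: [0.5, -0.9, 0.2]
width: 0.0429
finger_force: 0.0
```

```bash
python3 - <<'E'
from h import *
f=grab_frame('top')
for lo,hi in(((22,120,100),(35,255,255)),((100,120,80),(125,255,255))):
    print([(c,s[4],p2w('top',c,.04)) for c,s in blobs(f,lo,hi)])
go([.4965,.1334,.30],187.5)
E
```

```text
[([286.4, 206.3], 87, array([ 0.458 , -0.1392,  0.04  ]))]
[([373.3, 128.7], 142, array([ 0.7018, -0.4272,  0.04  ])), ([201.9, 196.2], 133, array([0.4971, 0.1318, 0.04  ]))]
turn [-0.49  0.55 -0.1 ] shift [-0.4  49.24  3.5 ] tcp [ 0.5556 -0.3551  0.3393] w 0.0428 t 27.3
```

Request:
{"fn": "drive_tool", "kwargs": {
  "deltas": [
    [[0,0,0],[-0.4,49.2,0],0.5],
    [[0,0,0],[-0.4,49.2,0],0.5],
    [[0,0,0],[-0.4,49.2,0],0.5],
    [[0,0,0],[-0.4,49.2,0],0.5],
    [[0,0,0],[-0.4,49.2,0],0.5],
    [[0,0,0],[-0.4,49.2,0],0.5],
    [[0,0,0],[-0.4,49.2,0],0.5],
    [[0,0,0],[-0.4,49.2,0],0.5],
    [[0,0,0],[-0.4,49.2,0],0.5],
    [[0,0,0],[-0.4,49.2,0],0.5],
    [[0,0,0],[-0.4,49.2,0],0.5],
    [[0,0,0],[-0.4,49.2,3.5],0.5],
    [[0,0,0],[-0.4,49.2,3.5],0.5],
    [[0,0,0],[-0.4,49.2,3.5],0.5]
  ]
}}

```text
clock: 28.7
tcp_pos: [0.4949, 0.1341, 0.2958]
ee_rot: [-0.001, -0.064, 0.998, -0.0]
ft_force: [0.3, 0.0, 1.2]
width: 0.0427
finger_force: 0.0
```

```bash
python3 - <<'E'
from h import *
f=grab_frame('wrist')
print([(x[0],x[1][4],p2w('wrist',x[0],.04)) for x in blobs(f,(100,120,60),(125,255,255),100)])
go([.4965,.1334,.211],187.5)
E
```

```text
[([256.5, 201.1], 1945, array([0.4974, 0.1324, 0.04  ]))]
turn [-0.02  0.02 -0.19] shift [-0.09 -0.09  8.58] tcp [0.4955 0.1342 0.2968] w 0.0427 t 28.75
```

Request:
{"fn": "drive_tool", "kwargs": {
  "deltas": [
    [[0,0,0],[-0.1,-0.1,5],0.5],
    [[0,0,0],[-0.1,-0.1,8.6],0.5],
    [[0,0,0],[-0.1,-0.1,8.6],0.5],
    [[0,0,0],[-0.1,-0.1,8.6],0.5],
    [[0,0,0],[-0.1,-0.1,8.6],0.1],
    [[0,0,0],[-0.1,-0.1,8.6],0.1],
    [[0,0,0],[-0.1,-0.1,8.6],0.1],
    [[0,0,0],[-0.1,-0.1,8.6],0.1],
    [[0,0,0],[-0.1,-0.1,8.6],0.1]
  ]
}}

```text
clock: 29.65
tcp_pos: [0.4976, 0.1344, 0.2128]
ee_rot: [0.002, -0.065, 0.998, 0.001]
ft_force: [-0.5, -0.3, 6.3]
width: 0.0217
finger_force: 58.7
```

```bash
python3 - <<'E'
from h import *
go([.4576,-.3773,.194],187.5)
E
```

```text
turn [ 0.07  0.29 -0.1 ] shift [ 10.57 -50.23   1.77] tcp [0.4976 0.1344 0.2128] w 0.0217 t 29.65
```

Request:
{"fn": "drive_tool", "kwargs": {
  "deltas": [
    [[0,0,0],[0,0,-4],0.1],
    [[0,0,0],[0,0,-8],0.1],
    [[0,0,0],[0,0,-12],0.1],
    [[0,0,0],[10.6,-50.2,-12],0.1],
    [[0,0,0],[10.6,-50.2,-12],0.1],
    [[0,0,0],[10.6,-50.2,-12],0.1],
    [[0,0,0],[10.6,-50.2,-12],0.1],
    [[0,0,0],[10.6,-50.2,-12],0.1],
    [[0,0,0],[10.6,-50.2,-12],0.1],
    [[0,0,0],[10.6,-50.2,-12],0.1],
    [[0,0,0],[10.6,-50.2,-12],0.1],
    [[0,0,0],[10.6,-50.2,-12],0.1],
    [[0,0,0],[10.6,-50.2,-12],0.1],
    [[0,0,0],[10.6,-50.2,-12],0.1],
    [[0,0,0],[10.6,-50.2,-12],0.1],
    [[0,0,0],[10.6,-50.2,-8],0.1],
    [[0,0,0],[10.6,-50.2,-4],0.1],
    [[0,0,0],[10.6,-50.2,-3],0.1],
    [[0,0,0],[10.6,-50.2,-3],0.1]
  ]
}}

```text
clock: 31.55
tcp_pos: [0.4563, -0.3747, 0.2388]
ee_rot: [-0.001, -0.066, 0.998, 0.002]
ft_force: [0.1, -0.1, 0.1]
width: 0.0219
finger_force: 58.9
```

```bash
python3 - <<'E'
from h import *
f=grab_frame('wrist');cv2.imwrite('pics/w12.png',f[60:384,60:460])
print([(x[0],x[1],p2w('wrist',x[0],.07)) for x in blobs(f,(100,120,60),(125,255,255),100)])
go([.4576,-.3773,.195],187.5)
E
```

```text
[([480.4, 39.8], [443, 0, 69, 79, 4357], array([ 0.3436, -0.2952,  0.07  ])), ([256.0, 221.8], [222, 207, 74, 36, 1150], array([ 0.4406, -0.3799,  0.07  ])), ([257.5, 261.8], [236, 234, 45, 51, 1670], array([ 0.4642, -0.376 ,  0.07  ]))]
turn [0.04 0.04 0.02] shift [-0.07 -0.14  4.58] tcp [ 0.4567 -0.3761  0.2408] w 0.0219 t 31.6
```

Request:
{"fn": "drive_tool", "kwargs": {
  "deltas": [
    [[0,0,0],[-0.1,-0.1,2.5],0.1],
    [[0,0,0],[-0.1,-0.1,4],0.1],
    [[0,0,0],[-0.1,-0.1,4.4],0.1],
    [[0,0,0],[-0.1,-0.1,4.6],0.1],
    [[0,0,0],[-0.1,-0.1,4.6],0.1],
    [[0,0,0],[-0.1,-0.1,4.6],0.1]
  ]
}}

```text
clock: 32.2
tcp_pos: [0.4572, -0.3787, 0.1952]
ee_rot: [0.001, -0.064, 0.998, -0.001]
ft_force: [-0.1, -0.4, -0.8]
width: 0.0216
finger_force: 59.1
```

Request:
{"fn": "drive_tool", "kwargs": {
  "deltas": [
    [[0,0,0],[0,0,0.2],0.1],
    [[0,0,0],[0,0,0.2],0.1]
  ]
}}

```text
clock: 32.4
tcp_pos: [0.4571, -0.3789, 0.1949]
ee_rot: [0.001, -0.064, 0.998, -0.0]
ft_force: [-2.0, 2.4, 10.9]
width: 0.0216
finger_force: 60.1
```

Request:
{"fn": "drive_tool", "kwargs": {
  "deltas": [
    [[0,0,0],[0,0,-0.1],0.1],
    [[0,0,0],[0,0,-0.1],0.5],
    [[0,0,0],[0,0,-0.1],0.5],
    [[0,0,0],[0,0,-0.1],0.5],
    [[0,0,0],[0,0,-3],0.5],
    [[0,0,0],[0,0,-7],0.5],
    [[0,0,0],[0,0,-12],0.5],
    [[0,0,0],[6,35,-17],0.5],
    [[0,0,0],[6,35,-17],0.5],
    [[0,0,0],[6,35,-17],0.5],
    [[0,0,0],[6,35,-17],0.5],
    [[0,0,0],[6,35,-17],0.5],
    [[0,0,0],[6,35,-17],0.5],
    [[0,0,0],[6,35,-17],0.5],
    [[0,0,0],[6,35,-17],0.5],
    [[0,0,0],[6,35,-17],0.5]
  ]
}}

```text
clock: 34.0
tcp_pos: [0.352, -0.0376, 0.3624]
ee_rot: [0.001, -0.067, 0.998, 0.0]
ft_force: [-0.7, -0.8, -0.3]
width: 0.0426
finger_force: 0.0
```

```bash
python3 - <<'E'
from h import *
f=grab_frame('side');g=grab_frame('top')
cv2.imwrite('pics/fin.png',np.vstack([f,cv2.resize(g[90:240,230:400],(512,200)) if 0 else cv2.resize(g[60:264,90:410],(512,326))])[:,:])
cv2.imwrite('pics/fin.png',cv2.resize(cv2.imread('pics/fin.png'),(432,599)))
for lo,hi in(((22,120,100),(35,255,255)),((100,120,80),(125,255,255))):
    for c,s in blobs(g,lo,hi): 
        w=p2w('top',c,.022);d=w[:2]-[.5063,-.3657];print(c,s[4],w,'tray',d@[.9726,.2327],d@[-.2327,.9726])
E
```

```text
[350.2, 174.7] 123 [ 0.5555 -0.3515  0.022 ] tray 0.05115626000000003 0.00236208000000004
[286.4, 206.3] 87 [ 0.4576 -0.1404  0.022 ] tray 0.005061690000000035 0.23045927000000002
[373.2, 128.8] 141 [ 0.7044 -0.4319  0.022 ] tray 0.17726732000000006 -0.11048398999999999
[359.1, 204.9] 109 [ 0.4563 -0.3775  0.022 ] tray -0.05137585999999999 0.00015832000000001975
[320.6, 246.1] 132 [ 0.3257 -0.2481  0.022 ] tray -0.14828603999999998 0.15640338000000004
```

View pics/fin.png

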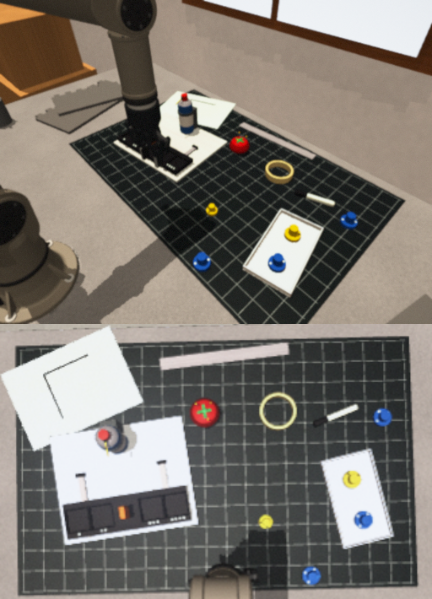

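Both studs stand upright in the tray, within 2.5 mm of its centreline and about 51 mm either side of the middle. The carriage is out, the cap is up and the bystanders are untouched.

```bash
python3 -c "
from rig import *
print(close_job())"
```

```text
the job is handed in; nothing more can be done
None
```

I handed the job in at about 34 s: stud2 and stud3, the only studs present, were dusted in order and now stand upright in the white tray, the carriage is all the way out, the cap is up, and the pincushion, tape and marker were left where they were; the hand-in call returned no verdict.

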